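# Clamp a bottle in the cap-tightening jig

## Robot

A 6-joint arm with a two-finger parallel gripper is mounted at the origin on the work surface. World frame = base frame: x ahead of the robot, y to its left, z up, the work surface at z = 0. Lengths are in mm, angles in rad, forces in N, time in s.
With the tool pointing down it reaches from about 275 to 1000 mm from the base axis. Payload 8.4 kg.
Tool frame: the origin (TCP) lies at the very end of the fingers, on their centre line; the grasp point (between the pads) lies 19 mm behind it; z points along the fingers, y is the direction in which the jaws open and shut (so a half turn about z gives the same grasp; the last joint's range is limited). The gripper opens to 85 mm and grips with 20 to 120 N. Pads are 22 mm wide; open, the fingers measure 114 mm over their backs; the gripper's body (76 mm by 85 mm) begins 54 mm behind the grasp point. The pads swing forward as they close: fully open they stand 13 mm farther back than shut.
Start: joints at [1.17, 0.353, 1.633, -0, 1.155, -0.002], TCP at [242.694, 575.958, 231.281] pointing down, gripper open.
Joint ranges: [-2.63, 2.63], [-0.92, 2.1], [0.06, 2.66], [-1.3, 4.44], [0, 2.69], [-3.02, 3.02]. Speed limits (rad/s): [2.22, 2.22, 2.79, 3.14, 3.14, 3.14].

## Interface

Orientations are given as [roll, pitch, yaw] about the fixed x, y, z axes, in that order (R = Rz(yaw) Ry(pitch) Rx(roll)).
In Python, from rig import r gives the robot as it stands.
- The arm moves only by the tool move_arm, never from a script. Its argument "increments" is a list of rows, each an object of numbers: "tx", "ty", "tz": the shift along the tool's x, y, z in cm; "rx", "ry", "rz": the turn, a rotation vector about the tool's x, y, z in degrees; "gripper": the gripper's target within -1 to 1 (fully open at 1, half-way at 0, shut at -1). A call has 1 to 12 rows; each row shifts and turns the commanded pose from where the row before left it, along the tool's axes as they then stand; what a row does not reach is not made up. A row lasts 1/10 s, in which the tool goes at most 50 mm and 8.59 degrees, less where a joint would pass 70% of its speed; a pose out of reach is approached as far as the arm can. A call is refused whole if a number of a shift passes 5 or a number of a turn 8.59, either way. A call with a gripper value outside its range is refused whole. The fingers move at their own pace and stop on an object; "squeeze" is the grip in N (left out, the last holds). Time passes only in rows, so rows that do not move let the fingers close. It gives the time, the measured TCP pose, the force and the opening at its end, in the units of the state.
- r.sense(): the state, without advancing time (a new reading comes with each control period).
- r.grab_frame(name): name is "side" or "top" or "wrist"; returns (picture, depth): 480x640x3 uint8, red, green, blue; 480x640 float32, mm along the optical axis (not along the pixel's ray), 0 where there is no reading.
- r.camera_model(name): a dict with "fx", "fy", "cx", "cy" (pixels), "R" (3x3) and "t" (3): a world point X has camera coordinates R X + t; the wrist camera has in their place "hand_eye" (4x4, takes a point from camera to tool coordinates, whose origin is the TCP and whose axes are the flange's). Camera axes: x right, y down, z forward; pixel columns grow to the right and rows downward; lengths in mm; the calibration is good to about 2 mm. A picture is of the moment at which its call begins: read the wrist's pose just before it. camera_model takes no time and is no camera call.
- r.sign_off(): hands the job in, once; it reports no verdict.
Trained networks look in the newest picture that a camera, given by its name, has taken for a name from the list of things; names that differ only in an ending like _2 or _b are one class to them, and where a whole thing is asked for, a point or a joint stands for the part that bears it (a point fixed in the world has none). Each returns a list of dicts, best first, with "confidence" (0 to 1); they miss things now and then, are a little off and sometimes report something else, mostly with a low value. They report only what shows in the picture. A call takes as long as a camera call. They do not tell look-alikes from the thing itself.
- r.cut_out(query, camera): "mask" (480x640 bool, what is visible of it) and "bbox" ([left, top, right, bottom] in pixels, round what is visible of it).
- r.place_of(query, camera): "location" ([row, column] in pixels: a listed point, or the origin of a listed thing).
The state is a dict: "clock": time; "qpos": joint angles; "qvel": joint speeds; "joint_efforts": joint torques, N m; "eef_pos": TCP position; "tcp_rot": TCP orientation; "contact_force": force on the tool from outside, world axes, zero at the start; "wrist_torque": the same for the moment, N m; "opening": opening from 0.0 (shut) to 1.0 (fully open).
Only numpy, scipy, OpenCV 4.12 (cv2) and the standard library are available. Lean on these libraries where they do the work, as an engineer would, in place of code of your own. Each camera call takes 0.05 s, during which the arm holds its last target. There are 200 camera calls.

## Task

Get the yellow-labelled bottle clamped in the cap-tightening jig: turn the white size turret by its black bar knob until the yellow-marked notch, the one that fits this bottle, faces the clamp pad squarely, then stand the bottle upright in that notch without dropping it. Then swing the red lever until the cam's high point (red dot) sits squarely on the sprung follower, not short of it and not past it, so the pad clamps the bottle; leave the other two bottles standing where they are, and let go of everything.

Things in the scene. Friction and masses are not known exactly. Their poses are not given: they have to be found in the camera images.
- jig: Cap-tightening jig, fixed: aluminium plate 170 (x) by 320 (y) by 12 mm; origin under its centre, z up. On its own y axis (x = 0): turret axis at y = +95 mm, station +25, pad face -9, follower's back face -75, cam axis -100. Two guide rails at x = +-41, y = -75 to -17, up to z = 64. Nothing on the jig is higher than 120 mm.
- station (a point): Point on the base plate's top (12 mm above the table), fixed to the jig: where the centre of the bottle's underside lies when pressed home in the yellow notch. With the pad drawn back 9 mm are free between a bottle here and the pad: set the bottle down about 4 mm from here towards the pad (jig's -y); the closing pad pushes it home.
- turret (a joint): Size turret: white disc, 70 mm radius, 22 to 62 mm above the table, vertical axis. Three round notches in its edge with coloured marks: yellow for the 50 mm bottle (54 mm wide), blue 66 mm, green 36 mm. In rad, positive counter-clockwise from above; 0 = yellow notch faces the pad squarely (jig's -y). Range -1.35 to 1.55, starts at 0.7 to 1.3, 0.15 N m friction, stays where left.
- turret_grip (a point): On the turret's axis, the middle of its black bar knob, 96 mm above the table. The bar is 56 mm long (along this point's x axis), 18 mm thick (along y) and stands from 68 to 111 mm above the table; below it a flat flange, 67 mm high.
- bottle: The bottle to clamp: sealed white bottle with a yellow label, 50 mm diameter, 160 mm high, 0.14 to 0.26 kg; origin at the centre of its underside, z up. Straight to 108 mm, shoulder to 120 mm, above that a ribbed cap of 34 mm diameter up to 160 mm: take it by the cap.
- pad: Clamp pad: steel plate with a black rubber face 56 mm wide, 21 to 57 mm above the table, carried on springs (1.5 N per mm) in front of the follower; origin at the middle of the lower edge of its face. It moves along the jig's y and clamps with about 13 N on the bottle at the cam's high point.
- follower: Sprung follower: steel carriage 66 mm wide behind the pad, with a brass wear plate on the back, against which the cam's nose pushes; origin at the middle of the foot of that back face. It slides along the jig's +y (towards the bottle) by 16 mm at the cam's high point; springs return it.
- cam (a joint): Brass egg-shaped cam, base radius 24 mm, high point 41 mm from its vertical axis (red dot), with a steel lever. In rad, positive clockwise from above; starts at 0 to 0.5. The nose meets the follower at about 0.9; at 1.9 the high point points straight at it (jig's +y); past that the pad slackens; stop at 2.5. Stays where left (0.2 N m friction).
- cam_pivot (a point): On the cam's vertical axis, at the top of the lever's hub, 64 mm above the table. Fixed to the jig.
- cam_handle (a point): Middle of the red upright grip at the end of the cam lever: a round post of 22 mm diameter, from 63 to 118 mm above the table (this point 92 mm), 95 mm from the cam's axis; loosely closed fingers can drag it. At the high point it lies straight along the jig's -x from the cam's axis.
- big_bottle: Bystander: bottle with a blue label, 66 mm diameter, 110 mm high, origin at the centre of its underside.
- small_bottle: Bystander: bottle with a green label, 36 mm diameter, 110 mm high, origin at the centre of its underside.
- cap_tray: Bystander, fixed: clear tray of caps 150 by 120 by 45 mm.
- cap_driver: Bystander, fixed: blue cap driver lying in its rest, 205 mm long, 80 mm high.
Things that resemble listed ones, but are neither listed nor needed, are in the scene too. Leave any orange look-alike of the bottle alone.

How it is judged:
By the outcome, as a careful person would: the job done as asked, in the order asked, and still so for the second after the job is handed in, with the robot touching nothing.
It also fails if it takes over 70 s, if anything falls off the work surface, if the arm or the gripper's body presses on something with over 40 N, if the wrist force passes 120 N, or if a joint passes its speed limit or range.

## Working session

There is one attempt and no reset: what is moved stays moved. The work goes in short steps, Python scripts to look and compute and a tool call to move; the robot and the scene stay as the last step left them, time stands still between calls to the robot, and variables do not carry over. Pictures are saved under pics/ and viewed, about 8 in all and at most 12, crops included, and the job is handed in when it is done.

Besides the shell and the picture viewer there is one more tool, called after "Request:" as name(argument=value, ...) on one line, values as JSON. move_arm: Moves the arm, as the interface text tells. Its arguments: {"type":"object","properties":{"increments":{"type":"array","items":{"type":"object","properties":{"tx":{"type":"number"},"ty":{"type":"number"},"tz":{"type":"number"},"rx":{"type":"number"},"ry":{"type":"number"},"rz":{"type":"number"},"gripper":{"type":"number"}}}},"squeeze":{"type":"number"}},"required":["increments"]}

```bash
mkdir -p pics; ls; cat > h.py <<'E'
import numpy as np, cv2
from rig import r
from scipy.spatial.transform import Rotation as Ro
def T_tool():
    s=r.sense(); T=np.eye(4); T[:3,:3]=Ro.from_euler('xyz',s['tcp_rot']).as_matrix(); T[:3,3]=s['eef_pos']; return T
def cam(name,T=None):
    m=r.camera_model(name); K=(m['fx'],m['fy'],m['cx'],m['cy'])
    if 'hand_eye' in m: C=(T_tool() if T is None else T)@np.array(m['hand_eye'])
    else:
        C=np.eye(4); C[:3,:3]=np.array(m['R']).T; C[:3,3]=-C[:3,:3]@np.array(m['t'])
    return K,C
def cloud(d,K,C):
    v,u=np.mgrid[:480,:640]; P=np.stack([(u-K[2])/K[0]*d,(v-K[3])/K[1]*d,d],-1)
    W=P@C[:3,:3].T+C[:3,3]; W[d<=0]=np.nan; return W
def ray_z(uv,z,K,C):
    d=C[:3,:3]@np.array([(uv[0]-K[2])/K[0],(uv[1]-K[3])/K[1],1]); return C[:3,3]+d*(z-C[2,3])/d[2]
def proj(X,K,C):
    p=C[:3,:3].T@(np.array(X,float)-C[:3,3]); return np.array([K[0]*p[0]/p[2]+K[2],K[1]*p[1]/p[2]+K[3]])
def save(n,im): cv2.imwrite('pics/'+n,im[...,::-1])
E
python3 - <<'E'
from h import *
print(r.sense()['clock'])
zs=dict(turret_grip=96,cam_pivot=64,cam_handle=92,bottle=0,station=12,jig=0,pad=21,follower=12,big_bottle=0,small_bottle=0)
pics=[]
for c in('top','side'):
    im,d=r.grab_frame(c); pics.append(im); K,C=cam(c)
    np.savez(f'{c}.npz',im=im,d=d)
    print(c,C[:3,3].round())
    for q,z in zs.items():
        for o in r.place_of(q,c)[:3]:
            l=o['location']; print(q,round(o['confidence'],2),np.round(l),ray_z((l[1],l[0]),z,K,C).round(1))
    save(c+'0.png',im)
E
```

```text
pics
0.0
top [ 459.   43. 1228.]
turret_grip 0.56 [220. 261.] [564.1 175.8  96. ]
cam_pivot 0.85 [221. 339.] [561.6 -21.7  64. ]
cam_handle 0.72 [224. 382.] [ 550.2 -126.3   92. ]
bottle 0.85 [294. 458.] [ 366.6 -340.4    0. ]
bottle 0.6 [262. 467.] [ 453.3 -367.5    0. ]
station 0.98 [225. 293.] [556.9  99.9  12. ]
jig 0.79 [224. 304.] [559.5  71.3   0. ]
jig 0.69 [220. 343.] [569.3 -35.    0. ]
pad 0.58 [223. 306.] [560.6  64.1  21. ]
follower 0.82 [222. 332.] [564.2  -3.6  12. ]
big_bottle 0.81 [214. 429.] [ 585.5 -267.7    0. ]
small_bottle 0.67 [260. 410.] [ 459.9 -213.1    0. ]
side [ 162. -519.  852.]
turret_grip 0.81 [196. 308.] [555.  157.8  96. ]
turret_grip 0.23 [365. 430.] [ 526.2 -297.9   96. ]
cam_pivot 0.74 [261. 355.] [558.5 -27.7  64. ]
cam_handle 0.62 [288. 384.] [ 555.6 -127.9   92. ]
cam_handle 0.37 [362. 431.] [ 532.7 -292.5   92. ]
bottle 0.71 [448. 356.] [ 367.9 -324.2    0. ]
station 0.58 [239. 324.] [557.1  93.4  12. ]
jig 0.86 [248. 328.] [556.5  74.4  -0. ]
pad 0.48 [243. 330.] [560.5  69.6  21. ]
follower 0.58 [269. 343.] [548.2  -1.1  12. ]
big_bottle 0.88 [363. 432.] [ 578.6 -267.3    0. ]
small_bottle 0.57 [377. 371.] [ 462.7 -231.8    0. ]
small_bottle 0.31 [249. 325.] [551.   75.5   0. ]
```

```bash
python3 - <<'E'
from h import *
a=np.load('top.npz')['im'][130:370,220:500]; save('topc.png',cv2.resize(a,None,fx=2.5,fy=2.5))
a=np.load('side.npz')['im'][130:480,200:500]; save('sidec.png',cv2.resize(a,None,fx=1.7,fy=1.7))
E
```

```text
(no output)
```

View pics/topc.png

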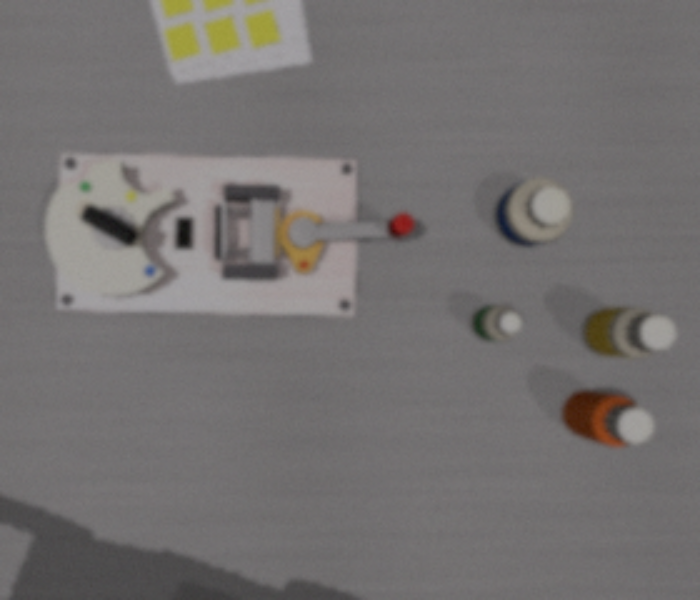

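View pics/sidec.png

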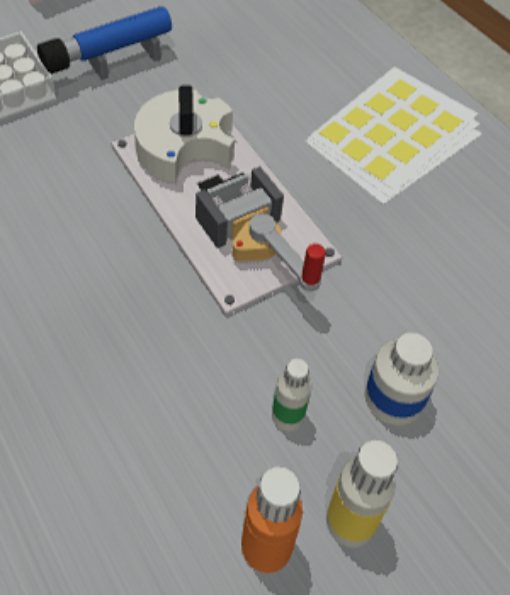

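The top view shows the jig with the yellow mark near crop (131,196), up and to the right of the turret centre, so the turret is at about +0.9. The cam dot is at (303,264) and the lever points right along −y. The yellow bottle is at about (453,−367), next to the orange look-alike at (367,−335).

```bash
cat >> h.py <<'E'
def plan(pos,yaw):
    "increments (cm, deg about tool z) from present pose to pos, tool down with tool-x at world yaw"
    T=T_tool(); yw=np.arctan2(T[1,0],T[0,0]); d=T[:3,:3].T@(np.array(pos,float)-T[:3,3])/10
    dy=(yaw-yw+np.pi)%(2*np.pi)-np.pi
    print('tool x yaw',yw.round(3),'q6',round(r.sense()['qpos'][5],2),'move cm',d.round(2),'rz deg',np.degrees(-dy).round(2),'or half turn', np.degrees(-dy-np.sign(-dy)*np.pi).round(2))
E
python3 - <<'E'
from h import *
s=r.sense();print(s['tcp_rot'],s['contact_force'],s['wrist_torque'],s['clock']); print(np.round(r.camera_model('wrist')['hand_eye'],3),[r.camera_model('wrist')[k] for k in('fx','fy','cx','cy')])
plan((540,100,330),-1.57); plan((540,100,330),0)
for c in ('top','side'):
    z=np.load(c+'.npz');K,C=cam(c);W=cloud(z['d'],K,C)
    m=(W[...,2]>9)&(W[...,2]<16)&(abs(W[...,0]-560)<140)&(abs(W[...,1]-70)<210)
    n,l,st,_=cv2.connectedComponentsWithStats(m.astype('u1')); k=1+np.argmax(st[1:,4])
    P=W[l==k][:,:2].astype('f4'); print(c,len(P),cv2.minAreaRect(P), 'table z',np.nanmedian(W[...,2]))
    # turret top
    m=(W[...,2]>57)&(W[...,2]<66)&(abs(W[...,0]-560)<90)&(W[...,1]>90)&(W[...,1]<260)
    print('turret',cv2.minEnclosingCircle(W[m][:,:2].astype('f4')),m.sum())
    m=(W[...,2]>152)&(W[...,2]<168)&(W[...,1]<-250)
    n,l,st,_=cv2.connectedComponentsWithStats(m.astype('u1'))
    for k in range(1,n):
        if st[k,4]>15: print('cap',np.median(W[l==k],0).round(1),st[k,4])
E
```

```text
[3.14159066e+00 3.35264462e-07 2.74280449e+00] [ 0.04890022 -0.41901789  0.28868827] [-0.09858888  0.00475833 -0.01693326] 1.1
[[ 1.00000e-03 -9.47000e-01 -3.21000e-01  8.30440e+01]
 [ 1.00000e+00  1.00000e-03 -0.00000e+00 -8.92000e-01]
 [ 0.00000e+00 -3.21000e-01  9.47000e-01 -1.41681e+02]
 [ 0.00000e+00  0.00000e+00  0.00000e+00  1.00000e+00]] [350.35023400701624, 350.35023400701624, 322.6484288940627, 242.43459337807303]
tool x yaw 2.743 q6 -0.0 move cm [-45.88 -32.32  -9.87] rz deg -112.89 or half turn 67.11
tool x yaw 2.743 q6 -0.0 move cm [-45.88 -32.32  -9.87] rz deg 157.15 or half turn -22.85
top 3765 ((561.4432983398438, 73.25459289550781), (319.3388977050781, 171.05929565429688), 88.34161376953125) table z 0.942324590058206
turret ((563.4842529296875, 168.7401885986328), 69.9483871459961) 1455
cap [ 736.6 -689.5  158.8] 186
cap [ 730.6 -628.3  158.8] 181
cap [ 723.8 -566.5  158.8] 179
cap [ 680.9 -695.2  158.6] 185
cap [ 674.9 -633.8  158.6] 185
cap [ 668.8 -572.4  158.8] 180
cap [ 625.6 -700.5  159. ] 185
cap [ 619.2 -639.4  158.5] 188
cap [ 612.9 -578.2  159. ] 184
cap [ 
[... 335 characters left out ...]
ap [ 329.6 -600.2  158.4] 191
cap [ 326.7 -662.3  158.8] 189
cap [ 324.1 -712.5  157.7] 57
cap [ 273.7 -597.6  158.3] 191
cap [ 271.  -659.6  158.7] 190
cap [ 267.5 -709.5  158. ] 57
cap [ 217.4 -595.   158.6] 196
cap [ 214.  -656.   158.5] 192
cap [ 212.3 -707.1  157.2] 62
cap [ 161.8 -591.6  158.4] 198
cap [ 158.8 -653.   158.7] 196
cap [ 155.8 -705.2  157.6] 59
side 3969 ((559.1280517578125, 73.5556869506836), (323.05047607421875, 171.08096313476562), 88.25886535644531) table z 0.37288988623424757
turret ((561.3319091796875, 168.7919464111328), 71.56314849853516) 1380
cap [ 448.6 -353.6  160.1] 460
cap [ 362.7 -330.4  160.1] 485
cap [ 657.4 -562.9  157.4] 90
cap [ 616.8 -570.1  158.2] 218
```

```bash
python3 -c "
from h import *
plan((563,168,200),np.radians(60))"
```

```text
tool x yaw 2.743 q6 -0.0 move cm [-45.36 -25.16   3.13] rz deg 97.15 or half turn -82.85
```

Request:
move_arm(increments=[{"tx":-3.78,"ty":-2.1,"tz":0.26},{"tx":-3.78,"ty":-2.1,"tz":0.26},{"tx":-3.78,"ty":-2.1,"tz":0.26},{"tx":-3.78,"ty":-2.1,"tz":0.26},{"tx":-3.78,"ty":-2.1,"tz":0.26},{"tx":-3.78,"ty":-2.1,"tz":0.26},{"tx":-3.78,"ty":-2.1,"tz":0.26},{"tx":-3.78,"ty":-2.1,"tz":0.26},{"tx":-3.78,"ty":-2.1,"tz":0.26},{"tx":-3.78,"ty":-2.1,"tz":0.26},{"tx":-3.78,"ty":-2.1,"tz":0.26},{"tx":-3.78,"ty":-2.1,"tz":0.26}])

```text
invalid input
```

Request:
move_arm(increments=[{"rz":8.1},{"rz":8.1},{"rz":8.1},{"rz":8.1},{"rz":8.1},{"rz":8.1},{"rz":8.1},{"rz":8.1},{"rz":8.1},{"rz":8.1},{"rz":8.1},{"rz":8.1}])

```text
invalid input
```

Request:
move_arm(increments=[{"gripper":1},{"gripper":1}])

```text
invalid input
```

```bash
python3 - <<'E'
from h import *
T=T_tool(); K,C=cam('wrist',T); im,d=r.grab_frame('wrist'); np.savez('w1.npz',im=im,d=d,T=T); save('w1.png',im)
print(T.round(2),r.sense()['clock'])
for q,z in dict(turret_grip=96,station=12,jig=0,cam_pivot=64).items():
    for o in r.place_of(q,'wrist')[:2]:
        l=o['location'];print(q,o['confidence'],l,ray_z((l[1],l[0]),z,K,C).round(1))
hsv=cv2.cvtColor(im,cv2.COLOR_RGB2HSV); W=cloud(d,K,C)
for n,lo,hi in(('yel',20,35),('grn',45,80),('blu',100,125)):
    m=(hsv[...,0]>=lo)&(hsv[...,0]<=hi)&(hsv[...,1]>120)&(hsv[...,2]>60)
    k,l,st,c=cv2.connectedComponentsWithStats(m.astype('u1'))
    for i in range(1,k):
        if st[i,4]>20: print(n,c[i].round(),st[i,4],ray_z(c[i],62,K,C).round(1))
m=(W[...,2]>85)&(W[...,2]<125); m&=np.hypot(W[...,0]-563,W[...,1]-168)<45
m2=m&(W[...,2]>106); P=W[m2][:,:2].astype('f4'); print('bar',cv2.minAreaRect(P),len(P),np.nanmedian(W[m2][:,2]))
m=(abs(W[...,2]-62)<4)&(np.hypot(W[...,0]-563,W[...,1]-168)<85); print('disc',cv2.minEnclosingCircle(W[m][:,:2].astype('f4')))
E
```

```text
[[-9.2000e-01  3.9000e-01  0.0000e+00  2.4269e+02]
 [ 3.9000e-01  9.2000e-01  0.0000e+00  5.7596e+02]
 [-0.0000e+00  0.0000e+00 -1.0000e+00  2.3128e+02]
 [ 0.0000e+00  0.0000e+00  0.0000e+00  1.0000e+00]] 1.15
bar ((0.0, 0.0), (0.0, 0.0), 0.0) 0 nan
disc ((0.0, 0.0), 0.0)
  return np.nanmean(a, axis, out=out, keepdims=keepdims)
```

View pics/w1.png

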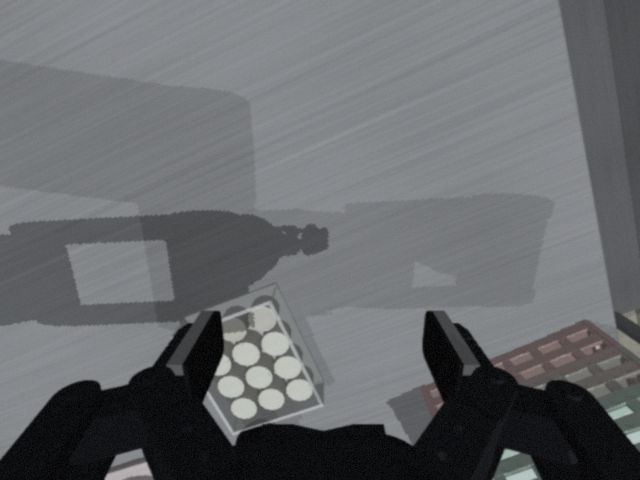

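The arm has not moved: all three calls were refused, and the wrist picture still shows only the cap tray. I'll try one row with every field filled in.

Request:
move_arm(increments=[{"tx":-3.78,"ty":-2.1,"tz":0.26,"rx":0,"ry":0,"rz":0,"gripper":1}], squeeze=40)

```text
clock: 1.45
eef_pos: [267.9, 544.7, 229.0]
tcp_rot: [3.139, -0.001, 2.746]
contact_force: [2.3, 0.2, -0.2]
opening: 0.999
```

Request:
move_arm(increments=[{"tx":-3.78,"ty":-2.1,"tz":0.26,"rx":0,"ry":0,"rz":0,"gripper":1},{"tx":-3.78,"ty":-2.1,"tz":0.26,"rx":0,"ry":0,"rz":0,"gripper":1},{"tx":-3.78,"ty":-2.1,"tz":0.26,"rx":0,"ry":0,"rz":0,"gripper":1},{"tx":-3.78,"ty":-2.1,"tz":0.26,"rx":0,"ry":0,"rz":0,"gripper":1},{"tx":-3.78,"ty":-2.1,"tz":0.26,"rx":0,"ry":0,"rz":0,"gripper":1},{"tx":-3.78,"ty":-2.1,"tz":0.26,"rx":0,"ry":0,"rz":0,"gripper":1},{"tx":-3.78,"ty":-2.1,"tz":0.26,"rx":0,"ry":0,"rz":0,"gripper":1},{"tx":-3.78,"ty":-2.1,"tz":0.26,"rx":0,"ry":0,"rz":0,"gripper":1},{"tx":-3.78,"ty":-2.1,"tz":0.26,"rx":0,"ry":0,"rz":0,"gripper":1},{"tx":-3.78,"ty":-2.1,"tz":0.26,"rx":0,"ry":0,"rz":0,"gripper":1},{"tx":-3.78,"ty":-2.1,"tz":0.26,"rx":0,"ry":0,"rz":0,"gripper":1}], squeeze=40)

```text
clock: 2.55
eef_pos: [563.8, 166.0, 200.2]
tcp_rot: [3.141, 0.0, 2.743]
contact_force: [0.1, 0.6, 0.0]
opening: 1.001
```

Request:
move_arm(increments=[{"tx":0,"ty":0,"tz":0,"rx":0,"ry":0,"rz":8.1,"gripper":1},{"tx":0,"ty":0,"tz":0,"rx":0,"ry":0,"rz":8.1,"gripper":1},{"tx":0,"ty":0,"tz":0,"rx":0,"ry":0,"rz":8.1,"gripper":1},{"tx":0,"ty":0,"tz":0,"rx":0,"ry":0,"rz":8.1,"gripper":1},{"tx":0,"ty":0,"tz":0,"rx":0,"ry":0,"rz":8.1,"gripper":1},{"tx":0,"ty":0,"tz":0,"rx":0,"ry":0,"rz":8.1,"gripper":1},{"tx":0,"ty":0,"tz":0,"rx":0,"ry":0,"rz":8.1,"gripper":1},{"tx":0,"ty":0,"tz":0,"rx":0,"ry":0,"rz":8.1,"gripper":1},{"tx":0,"ty":0,"tz":0,"rx":0,"ry":0,"rz":8.1,"gripper":1},{"tx":0,"ty":0,"tz":0,"rx":0,"ry":0,"rz":8.1,"gripper":1},{"tx":0,"ty":0,"tz":0,"rx":0,"ry":0,"rz":8.1,"gripper":1},{"tx":0,"ty":0,"tz":0,"rx":0,"ry":0,"rz":8.1,"gripper":1}], squeeze=40)

```text
clock: 3.75
eef_pos: [562.8, 167.6, 200.1]
tcp_rot: [-3.142, 0.0, 1.041]
contact_force: [-0.2, 0.4, -0.7]
opening: 0.999
```

Request:
move_arm(increments=[{"tx":0,"ty":0,"tz":0,"rx":0,"ry":0,"rz":0,"gripper":1},{"tx":0,"ty":0,"tz":0,"rx":0,"ry":0,"rz":0,"gripper":1}], squeeze=40)

```text
clock: 3.95
eef_pos: [562.9, 167.6, 200.1]
tcp_rot: [3.142, -0.0, 1.051]
contact_force: [0.5, -0.8, 0.2]
opening: 1.001
```

```bash
cat > look.py <<'E'
from h import *
import sys
n=sys.argv[1]
T=T_tool(); K,C=cam('wrist',T); im,d=r.grab_frame('wrist'); np.savez(n+'.npz',im=im,d=d,T=T); save(n+'.png',im)
s=r.sense();print(T.round(3),s['clock'],s['contact_force'].round(1) if hasattr(s['contact_force'],'round') else s['contact_force'])
zs=dict(turret_grip=96,station=12,jig=0,cam_pivot=64,cam_handle=92)
for q in sys.argv[2:]:
    for o in r.place_of(q,'wrist')[:2]:
        l=o['location'];print(q,o['confidence'],l,ray_z((l[1],l[0]),zs.get(q,0),K,C).round(1))
hsv=cv2.cvtColor(im,cv2.COLOR_RGB2HSV); W=cloud(d,K,C)
for nm,lo,hi in(('yel',20,35),('grn',45,80),('blu',100,125),('red',0,6),('red',174,180)):
    m=(hsv[...,0]>=lo)&(hsv[...,0]<=hi)&(hsv[...,1]>110)&(hsv[...,2]>60)
    k,l,st,c=cv2.connectedComponentsWithStats(m.astype('u1'))
    for i in range(1,k):
        if 20<st[i,4]<4000: print(nm,c[i].round(),st[i,4],np.nanmedian(W[l==i],0).round(1))
m=(W[...,2]>106)&(W[...,2]<125); m&=np.hypot(W[...,0]-563,W[...,1]-168)<45
P=W[m][:,:2].astype('f4')
if len(P): print('bar',cv2.minAreaRect(P),len(P),np.nanmedian(W[m][:,2]))
m=(abs(W[...,2]-62)<4)&(np.hypot(W[...,0]-563,W[...,1]-168)<85)
if m.any(): print('disc',cv2.minEnclosingCircle(W[m][:,:2].astype('f4')),np.nanmedian(W[m][:,2]))
E
python3 look.py w2 turret_grip station jig cam_pivot
```

```text
[[ 4.97000e-01  8.68000e-01  0.00000e+00  5.62869e+02]
 [ 8.68000e-01 -4.97000e-01  0.00000e+00  1.67602e+02]
 [ 0.00000e+00  0.00000e+00 -1.00000e+00  2.00120e+02]
 [ 0.00000e+00  0.00000e+00  0.00000e+00  1.00000e+00]] 4.0 [-1.   0.8  0.5]
turret_grip 0.83 [240.5, 319.7] [560.8 168.6  96. ]
station 0.96 [266.2, 355.9] [564.5 102.5  12. ]
jig 0.7 [287.2, 364.7] [559.9  71.3   0. ]
jig 0.59 [348.6, 397.4] [556.5 -16.4   0. ]
cam_pivot 0.57 [395.2, 414.2] [556.  -25.5  64. ]
yel [632. 103.] 485 [854.9 116.4   2.2]
yel [595. 132.] 1319 [818.8 107.3   2.1]
yel [548. 165.] 1199 [771.4 100.    2.2]
yel [615. 170.] 1189 [825.4  63.7   2.2]
yel [569. 200.] 1084 [778.   56.6   2.1]
yel [628. 207.] 754 [826.8  21.7   2.2]
yel [588. 234.] 983 [784.8  12.9   2.2]
yel [367. 226.] 111 [595.6 150.4  62.2]
grn [352. 170.] 111 [605.9 197.1  62.4]
blu [108.   4.] 269 [514.  377.2  64.4]
blu [300. 286.] 93 [518.9 131.5  62.3]
blu [505. 478.] 51 [ 593.1 -238.3   21.4]
red [383. 396.] 27 [524.7 -26.5  46.4]
bar ((562.9690551757812, 169.5118408203125), (54.98533248901367, 17.54940414428711), 60.812950134277344) 1833 109.78791805312065
disc ((562.6298828125, 168.64889526367188), 70.15314483642578) 61.16434672387541
```

View pics/w2.png

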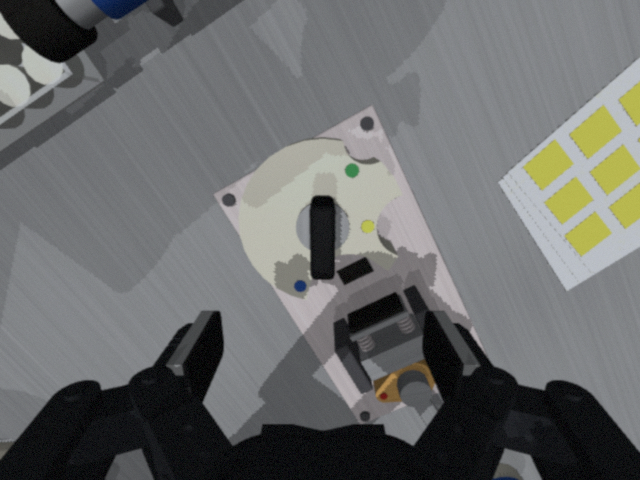

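The wrist view shows the knob at (320,238), the yellow mark at (367,226), and plate screws at (367,124), (229,200) and (365,416). I'll refine the jig yaw from the screws.

```bash
python3 - <<'E'
from h import *
z=np.load('w2.npz');K,C=cam('wrist',z['T']);g=cv2.cvtColor(z['im'],cv2.COLOR_RGB2GRAY)
def hole(g,p,K,C,w=11):
    u,v=p; a=g[v-w:v+w+1,u-w:u+w+1].astype(float); m=(a<(a.min()+np.median(a))/2).astype('u1')
    k,l,st,c=cv2.connectedComponentsWithStats(m); i=l[w,w] or 1+np.argmax(st[1:,4]); return ray_z(c[i]+[u-w,v-w],12,K,C)[:2]
H=[hole(g,p,K,C) for p in((367,124),(229,200),(365,416))];print(np.round(H,1))
e=H[0]-H[1];print('yaw from x pair',np.degrees(np.arctan2(e[1],e[0])),np.linalg.norm(e));e=H[1]-H[2];print('y pair',np.degrees(np.arctan2(e[1],e[0]))-90,np.linalg.norm(e),'centre',(H[0]+H[2])/2)
z=np.load('top.npz');K,C=cam('top');g=cv2.cvtColor(z['im'],cv2.COLOR_RGB2GRAY)
H=[hole(g,(220+round(u/2.5),130+round(v/2.5)),K,C,5) for u,v in((70,163),(67,300),(347,169),(345,305))];print(np.round(H,1),np.mean(H,0))
e=H[0]+H[1]-H[2]-H[3];print(np.degrees(np.arctan2(e[1],e[0]))-90)
E
```

```text
[[637.6 219.3]
 [491.4 223.6]
 [483.2 -73. ]]
yaw from x pair -1.6697056205319247 146.3190981252109
y pair -1.580688091008568 296.6332946841275 centre [560.39874256  73.16676044]
[[638.5 220. ]
 [492.6 223.7]
 [630.3 -75.6]
 [484.8 -71.7]] [561.55639748  74.10055462]
-1.556508234810991
```

Request:
move_arm(increments=[{"tx":0.09,"ty":-0.05,"tz":2,"rx":0,"ry":0,"rz":-0.6,"gripper":1},{"tx":0,"ty":0,"tz":3,"rx":0,"ry":0,"rz":0,"gripper":1},{"tx":0,"ty":0,"tz":3,"rx":0,"ry":0,"rz":0,"gripper":1},{"tx":0,"ty":0,"tz":2.5,"rx":0,"ry":0,"rz":0,"gripper":1},{"tx":0,"ty":0,"tz":1.5,"rx":0,"ry":0,"rz":0,"gripper":1},{"tx":0,"ty":0,"tz":0.4,"rx":0,"ry":0,"rz":0,"gripper":1},{"tx":0,"ty":0,"tz":0,"rx":0,"ry":0,"rz":0,"gripper":1}], squeeze=50)

```text
clock: 4.9
eef_pos: [563.0, 168.7, 76.1]
tcp_rot: [-3.141, 0.0, 1.057]
contact_force: [0.4, -0.3, 0.2]
opening: 0.999
```

Request:
move_arm(increments=[{"tx":0,"ty":0,"tz":0,"rx":0,"ry":0,"rz":0,"gripper":-1},{"tx":0,"ty":0,"tz":0,"rx":0,"ry":0,"rz":0,"gripper":-1},{"tx":0,"ty":0,"tz":0,"rx":0,"ry":0,"rz":0,"gripper":-1},{"tx":0,"ty":0,"tz":0,"rx":0,"ry":0,"rz":0,"gripper":-1},{"tx":0,"ty":0,"tz":0,"rx":0,"ry":0,"rz":0,"gripper":-1},{"tx":0,"ty":0,"tz":0,"rx":0,"ry":0,"rz":0,"gripper":-1},{"tx":0,"ty":0,"tz":0,"rx":0,"ry":0,"rz":0,"gripper":-1},{"tx":0,"ty":0,"tz":0,"rx":0,"ry":0,"rz":0,"gripper":-1}], squeeze=50)

```text
clock: 5.7
eef_pos: [563.1, 168.7, 76.6]
tcp_rot: [3.141, -0.0, 1.057]
contact_force: [-1.5, -0.7, 4.7]
opening: 0.207
```

Request:
move_arm(increments=[{"tx":0,"ty":0,"tz":0,"rx":0,"ry":0,"rz":6.22,"gripper":-1},{"tx":0,"ty":0,"tz":0,"rx":0,"ry":0,"rz":6.22,"gripper":-1},{"tx":0,"ty":0,"tz":0,"rx":0,"ry":0,"rz":6.22,"gripper":-1},{"tx":0,"ty":0,"tz":0,"rx":0,"ry":0,"rz":6.22,"gripper":-1},{"tx":0,"ty":0,"tz":0,"rx":0,"ry":0,"rz":6.22,"gripper":-1},{"tx":0,"ty":0,"tz":0,"rx":0,"ry":0,"rz":6.22,"gripper":-1},{"tx":0,"ty":0,"tz":0,"rx":0,"ry":0,"rz":6.22,"gripper":-1},{"tx":0,"ty":0,"tz":0,"rx":0,"ry":0,"rz":6.22,"gripper":-1},{"tx":0,"ty":0,"tz":0,"rx":0,"ry":0,"rz":6.22,"gripper":-1},{"tx":0,"ty":0,"tz":0,"rx":0,"ry":0,"rz":6.22,"gripper":-1},{"tx":0,"ty":0,"tz":0,"rx":0,"ry":0,"rz":0,"gripper":-1},{"tx":0,"ty":0,"tz":0,"rx":0,"ry":0,"rz":0,"gripper":-1}], squeeze=50)

```text
clock: 6.9
eef_pos: [562.5, 169.6, 76.6]
tcp_rot: [-3.14, 0.0, -0.03]
contact_force: [-4.1, 4.8, 6.7]
opening: 0.201
```

Request:
move_arm(increments=[{"tx":0,"ty":0,"tz":0,"rx":0,"ry":0,"rz":0,"gripper":1},{"tx":0,"ty":0,"tz":0,"rx":0,"ry":0,"rz":0,"gripper":1},{"tx":0,"ty":0,"tz":0,"rx":0,"ry":0,"rz":0,"gripper":1},{"tx":0,"ty":0,"tz":0,"rx":0,"ry":0,"rz":0,"gripper":1},{"tx":0,"ty":0,"tz":0,"rx":0,"ry":0,"rz":0,"gripper":1},{"tx":0,"ty":0,"tz":-1,"rx":0,"ry":0,"rz":0,"gripper":1},{"tx":0,"ty":0,"tz":-3,"rx":0,"ry":0,"rz":0,"gripper":1},{"tx":0,"ty":0,"tz":-4,"rx":0,"ry":0,"rz":0,"gripper":1},{"tx":0,"ty":0,"tz":-4,"rx":0,"ry":0,"rz":0,"gripper":1},{"tx":0,"ty":0,"tz":-1,"rx":0,"ry":0,"rz":0,"gripper":1},{"tx":0,"ty":0,"tz":0,"rx":0,"ry":0,"rz":0,"gripper":1}], squeeze=50)

```text
clock: 8.0
eef_pos: [564.0, 168.9, 208.6]
tcp_rot: [-3.14, -0.004, -0.029]
contact_force: [0.1, 0.8, -0.6]
opening: 1.002
```

```bash
python3 look.py w3 turret_grip station; python3 -c "
from h import *
plan((453,-357,270),np.radians(-1.6))"
```

```text
[[ 1.00000e+00 -2.90000e-02  4.00000e-03  5.64035e+02]
 [-2.90000e-02 -1.00000e+00  1.00000e-03  1.68949e+02]
 [ 4.00000e-03 -1.00000e-03 -1.00000e+00  2.08606e+02]
 [ 0.00000e+00  0.00000e+00  0.00000e+00  1.00000e+00]] 8.05 [ 0.4 -0.7 -0.2]
turret_grip 0.62 [239.5, 320.9] [562.7 169.6  96. ]
station 0.91 [208.4, 392.7] [565.8  99.   12. ]
yel [366. 227.] 113 [561.9 131.2  62.2]
grn [351. 173.] 103 [608.  144.   62.3]
blu [300. 285.] 85 [509.1 190.2  62.1]
red [534. 256.] 45 [525.  -26.8  46.6]
bar ((563.4254760742188, 168.67909240722656), (17.654741287231445, 55.148345947265625), 87.76233673095703) 1716 109.65766763097001
disc ((562.8418579101562, 168.98574829101562), 69.94210815429688) 61.09451040619601
tool x yaw -0.029 q6 1.89 move cm [-9.38 52.83 -6.47] rz deg -0.05 or half turn 179.95
```

View pics/w3.png

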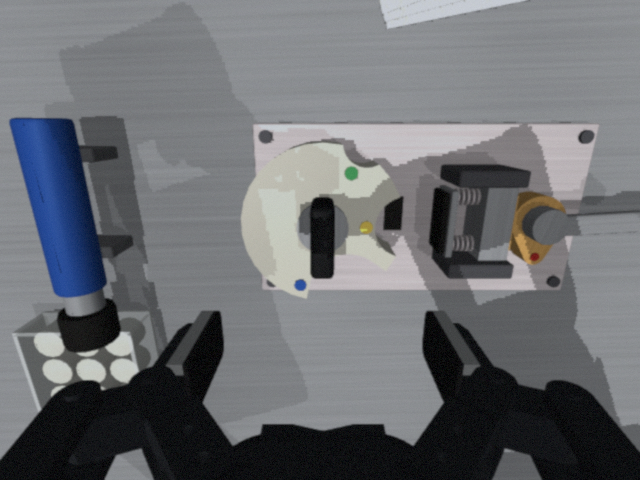

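The yellow mark at (366,227) now faces the pad. The mark gives −1.5° and the bar −2.2°, against a jig yaw of −1.6°. Next is the bottle.

Request:
move_arm(increments=[{"tx":-0.78,"ty":4.4,"tz":-0.54,"rx":0,"ry":0,"rz":0,"gripper":1},{"tx":-0.78,"ty":4.4,"tz":-0.54,"rx":0,"ry":0,"rz":0,"gripper":1},{"tx":-0.78,"ty":4.4,"tz":-0.54,"rx":0,"ry":0,"rz":0,"gripper":1},{"tx":-0.78,"ty":4.4,"tz":-0.54,"rx":0,"ry":0,"rz":0,"gripper":1},{"tx":-0.78,"ty":4.4,"tz":-0.54,"rx":0,"ry":0,"rz":0,"gripper":1},{"tx":-0.78,"ty":4.4,"tz":-0.54,"rx":0,"ry":0,"rz":0,"gripper":1},{"tx":-0.78,"ty":4.4,"tz":-0.54,"rx":0,"ry":0,"rz":0,"gripper":1},{"tx":-0.78,"ty":4.4,"tz":-0.54,"rx":0,"ry":0,"rz":0,"gripper":1},{"tx":-0.78,"ty":4.4,"tz":-0.54,"rx":0,"ry":0,"rz":0,"gripper":1},{"tx":-0.78,"ty":4.4,"tz":-0.54,"rx":0,"ry":0,"rz":0,"gripper":1},{"tx":-0.78,"ty":4.4,"tz":-0.54,"rx":0,"ry":0,"rz":0,"gripper":1},{"tx":-0.78,"ty":4.4,"tz":-0.54,"rx":0,"ry":0,"rz":0,"gripper":1}], squeeze=50)

```text
clock: 9.35
eef_pos: [452.8, -357.7, 269.1]
tcp_rot: [-3.14, 0.002, -0.029]
contact_force: [1.0, 0.4, 0.3]
opening: 1.002
```

Request:
move_arm(increments=[{"tx":0,"ty":0,"tz":0,"rx":0,"ry":0,"rz":0,"gripper":1},{"tx":0,"ty":0,"tz":0,"rx":0,"ry":0,"rz":0,"gripper":1},{"tx":0,"ty":0,"tz":0,"rx":0,"ry":0,"rz":0,"gripper":1}], squeeze=50)

```text
clock: 9.65
eef_pos: [453.7, -355.3, 269.5]
tcp_rot: [-3.14, 0.002, -0.029]
contact_force: [0.2, 0.0, 0.7]
opening: 1.0
```

```bash
python3 - <<'E'
from h import *
T=T_tool(); K,C=cam('wrist',T); im,d=r.grab_frame('wrist'); save('w4.png',im); W=cloud(d,K,C)
print(T.round(3),r.sense()['clock'])
m=(abs(W[...,2]-160)<4)&(np.hypot(W[...,0]-450,W[...,1]+352)<140)
n,l,st,_=cv2.connectedComponentsWithStats(m.astype('u1'))
for k in range(1,n):
    if st[k,4]>60:
        c=cv2.minEnclosingCircle(W[l==k][:,:2].astype('f4')); print('cap',c,st[k], 'z',np.median(W[l==k][:,2]))
for o in r.place_of('bottle','wrist'): l=o['location'];print(o['confidence'],l,ray_z((l[1],l[0]),0,K,C).round(1))
# body circle at shoulder height
z=np.load('w3.npz');K,C=cam('wrist',z['T']);W=cloud(z['d'],K,C);g=cv2.cvtColor(z['im'],cv2.COLOR_RGB2GRAY)
def hole(p,w=11):
    u,v=p; a=g[v-w:v+w+1,u-w:u+w+1].astype(float); m=(a<(a.min()+np.median(a))/2).astype('u1')
    k,l,st,c=cv2.connectedComponentsWithStats(m); i=l[w,w] or 1+np.argmax(st[1:,4]); return ray_z(c[i]+[u-w,v-w],12,K,C)[:2]
H=np.array([hole(p) for p in((265,135),(587,136),(553,281))]);print(H.round(1),'centre',((H[0]+H[2])/2).round(1))
e=H[0]-H[1];print(np.degrees(np.arctan2(e[1],e[0]))-90,np.linalg.norm(e))
E
```

```text
[[ 1.00000e+00 -2.90000e-02 -2.00000e-03  4.53725e+02]
 [-2.90000e-02 -1.00000e+00  2.00000e-03 -3.55300e+02]
 [-2.00000e-03 -2.00000e-03 -1.00000e+00  2.69462e+02]
 [ 0.00000e+00  0.00000e+00  0.00000e+00  1.00000e+00]] 9.7
cap ((451.4727478027344, -352.6688537597656), 17.608423233032227) [ 296  218   44   43 1452] z 158.9991468038757
cap ((365.04827880859375, -328.97930908203125), 16.986909866333008) [ 274  320   40   36 1104] z 158.95414287131592
0.98 [198.1, 322.5] [ 451.6 -355.6    0. ]
0.79 [266.7, 303.6] [ 364.1 -329.2    0. ]
[[637.3 219.1]
 [629.1 -76.9]
 [482.7 -72.9]] centre [560.   73.1]
-1.5770276105979946 296.171591493384
```

View pics/w4.png

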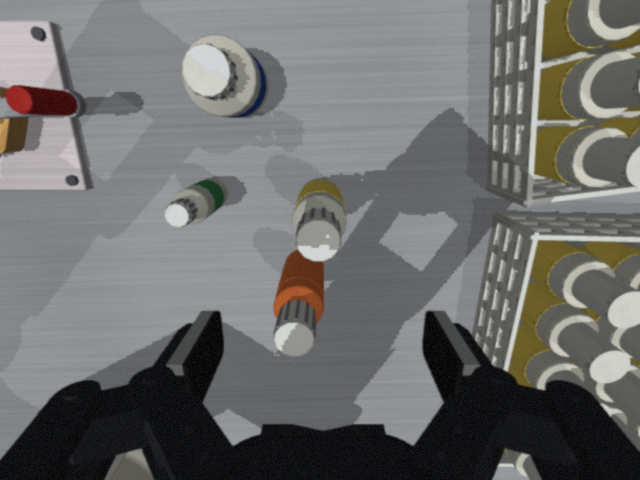

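The yellow-labelled bottle is at (318,238), with its cap at (451.5,−352.7). The orange one is at (297,305). I'll grip the yellow cap.

Request:
move_arm(increments=[{"tx":-0.23,"ty":-0.24,"tz":2.35,"rx":0,"ry":0,"rz":0,"gripper":1},{"tx":0,"ty":0,"tz":3,"rx":0,"ry":0,"rz":0,"gripper":1},{"tx":0,"ty":0,"tz":3,"rx":0,"ry":0,"rz":0,"gripper":1},{"tx":0,"ty":0,"tz":3,"rx":0,"ry":0,"rz":0,"gripper":1},{"tx":0,"ty":0,"tz":2,"rx":0,"ry":0,"rz":0,"gripper":1},{"tx":0,"ty":0,"tz":1,"rx":0,"ry":0,"rz":0,"gripper":1},{"tx":0,"ty":0,"tz":0,"rx":0,"ry":0,"rz":0,"gripper":1},{"tx":0,"ty":0,"tz":0,"rx":0,"ry":0,"rz":0,"gripper":1}], squeeze=40)

```text
clock: 10.55
eef_pos: [452.5, -353.9, 128.2]
tcp_rot: [3.141, -0.001, -0.028]
contact_force: [-0.1, -0.9, -0.4]
opening: 0.999
```

Request:
move_arm(increments=[{"tx":0,"ty":0,"tz":0,"rx":0,"ry":0,"rz":0,"gripper":-1},{"tx":0,"ty":0,"tz":0,"rx":0,"ry":0,"rz":0,"gripper":-1},{"tx":0,"ty":0,"tz":0,"rx":0,"ry":0,"rz":0,"gripper":-1},{"tx":0,"ty":0,"tz":0,"rx":0,"ry":0,"rz":0,"gripper":-1},{"tx":0,"ty":0,"tz":0,"rx":0,"ry":0,"rz":0,"gripper":-1},{"tx":0,"ty":0,"tz":0,"rx":0,"ry":0,"rz":0,"gripper":-1},{"tx":0,"ty":0,"tz":0,"rx":0,"ry":0,"rz":0,"gripper":-1}], squeeze=40)

```text
clock: 11.25
eef_pos: [452.2, -353.9, 128.0]
tcp_rot: [-3.141, -0.001, -0.029]
contact_force: [0.0, 2.3, 5.7]
opening: 0.389
```

Request:
move_arm(increments=[{"tx":0,"ty":0,"tz":-1,"rx":0,"ry":0,"rz":0,"gripper":-1},{"tx":0,"ty":0,"tz":-2,"rx":0,"ry":0,"rz":0,"gripper":-1},{"tx":0,"ty":0,"tz":-3,"rx":0,"ry":0,"rz":0,"gripper":-1},{"tx":0,"ty":0,"tz":-3,"rx":0,"ry":0,"rz":0,"gripper":-1},{"tx":0,"ty":0,"tz":-3,"rx":0,"ry":0,"rz":0,"gripper":-1},{"tx":0,"ty":0,"tz":-2,"rx":0,"ry":0,"rz":0,"gripper":-1},{"tx":0,"ty":0,"tz":-1,"rx":0,"ry":0,"rz":0,"gripper":-1},{"tx":0,"ty":0,"tz":0,"rx":0,"ry":0,"rz":0,"gripper":-1}], squeeze=40)

```text
clock: 12.05
eef_pos: [452.3, -354.4, 278.8]
tcp_rot: [3.14, -0.002, -0.029]
contact_force: [-0.6, 0.2, -0.9]
opening: 0.387
```

```bash
python3 - <<'E'
from h import *
plan((561.3,94.2,278),np.radians(-1.6)); s=r.sense(); print(s['contact_force'],s['wrist_torque'],s['opening'],s['clock'],s['eef_pos'])
E
```

```text
tool x yaw -0.029 q6 0.93 move cm [ 9.610e+00 -4.516e+01  3.000e-02] rz deg -0.05 or half turn 179.95
[-0.58255074  0.18976709 -0.9031012 ] [-0.00737625 -0.02391743  0.01951704] 0.3867032568320888 12.05 [ 452.26747588 -354.44178579  278.79359606]
```

Request:
move_arm(increments=[{"tx":0.288,"ty":-1.355,"tz":0,"rx":0,"ry":0,"rz":0,"gripper":-1},{"tx":0.577,"ty":-2.71,"tz":0,"rx":0,"ry":0,"rz":0,"gripper":-1},{"tx":0.865,"ty":-4.064,"tz":0,"rx":0,"ry":0,"rz":0,"gripper":-1},{"tx":0.865,"ty":-4.064,"tz":0,"rx":0,"ry":0,"rz":0,"gripper":-1},{"tx":0.865,"ty":-4.064,"tz":0,"rx":0,"ry":0,"rz":0,"gripper":-1},{"tx":0.865,"ty":-4.064,"tz":0,"rx":0,"ry":0,"rz":0,"gripper":-1},{"tx":0.865,"ty":-4.064,"tz":0,"rx":0,"ry":0,"rz":0,"gripper":-1},{"tx":0.865,"ty":-4.064,"tz":0,"rx":0,"ry":0,"rz":0,"gripper":-1},{"tx":0.865,"ty":-4.064,"tz":0,"rx":0,"ry":0,"rz":0,"gripper":-1},{"tx":0.865,"ty":-4.064,"tz":0,"rx":0,"ry":0,"rz":0,"gripper":-1},{"tx":0.865,"ty":-4.064,"tz":0,"rx":0,"ry":0,"rz":0,"gripper":-1},{"tx":0.577,"ty":-2.71,"tz":0,"rx":0,"ry":0,"rz":0,"gripper":-1}], squeeze=40)

```text
clock: 13.25
eef_pos: [555.6, 79.9, 275.7]
tcp_rot: [-3.141, 0.003, -0.027]
contact_force: [0.9, 0.2, -1.4]
opening: 0.389
```

Request:
move_arm(increments=[{"tx":0.384,"ty":-1.806,"tz":0,"rx":0,"ry":0,"rz":0,"gripper":-1},{"tx":0,"ty":0,"tz":0,"rx":0,"ry":0,"rz":0,"gripper":-1},{"tx":0,"ty":0,"tz":0,"rx":0,"ry":0,"rz":0,"gripper":-1},{"tx":0,"ty":0,"tz":0,"rx":0,"ry":0,"rz":0,"gripper":-1}], squeeze=40)

```text
clock: 13.65
eef_pos: [560.2, 94.1, 276.6]
tcp_rot: [3.141, 0.002, -0.029]
contact_force: [-0.1, -0.7, -2.6]
opening: 0.385
```

```bash
python3 - <<'E'
from h import *
T=T_tool(); print(T[:3,3].round(1), r.sense()['tcp_rot'].__repr__()); K,C=cam('wrist',T); im,d=r.grab_frame('wrist'); save('w5.png',im); W=cloud(d,K,C)
L=(W-T[:3,3])@T[:3,:3]
ok=(abs(L[...,0])<40)&(abs(L[...,1])<30)
for lo,hi in((-40,-25),(0,12),(12,40),(40,80),(80,130)):
    m=ok&(L[...,2]>lo)&(L[...,2]<hi)
    if m.sum()>30:
        q=np.percentile(L[m],[1,50,99],0); print(lo,hi,m.sum(),q.round(1).tolist())
for c in('top','side'):
    im,d=r.grab_frame(c); K,C=cam(c); W=cloud(d,K,C); np.savez(c+'5.npz',im=im,d=d)
    for lo,hi in ((160,180),(200,262)):
        m=(abs(W[...,0]-561)<45)&(abs(W[...,1]-94)<45)&(W[...,2]>lo)&(W[...,2]<hi)
        if m.sum()>20: print(c,lo,m.sum(),np.percentile(W[m],[2,50,98],0).round(1).tolist())
    a=im[150:290,230:370] if c=='top' else im[60:280,220:420]
    save(c+'5.png',cv2.resize(a,None,fx=3 if c=='side' else 4,fy=3 if c=='side' else 4))
E
```

```text
[560.2  94.1 276.6] array([ 3.14101915e+00,  1.61333376e-03, -2.90476164e-02])
-40 -25 8110 [[-15.3, -26.6, -39.2], [4.2, 0.9, -31.2], [16.1, 27.4, -25.4]]
0 12 783 [[3.3, -16.4, 0.1], [13.7, 0.1, 6.4], [17.1, 17.0, 12.0]]
12 40 3153 [[0.3, -22.8, 12.1], [17.3, 0.0, 18.5], [23.9, 23.4, 39.5]]
40 80 1331 [[7.9, -23.2, 40.1], [21.9, -0.6, 56.3], [24.5, 23.2, 79.4]]
80 130 826 [[8.7, -23.5, 80.4], [21.9, -1.1, 99.4], [24.4, 22.2, 126.4]]
top 200 45 [[535.2, 70.3, 201.6], [538.2, 83.7, 235.8], [552.8, 102.8, 258.9]]
side 160 174 [[533.5, 68.9, 160.4], [546.0, 74.5, 170.6], [573.5, 100.8, 179.5]]
side 200 681 [[533.9, 67.9, 201.6], [545.8, 74.5, 234.4], [577.7, 104.3, 261.1]]
```

View pics/side5.png

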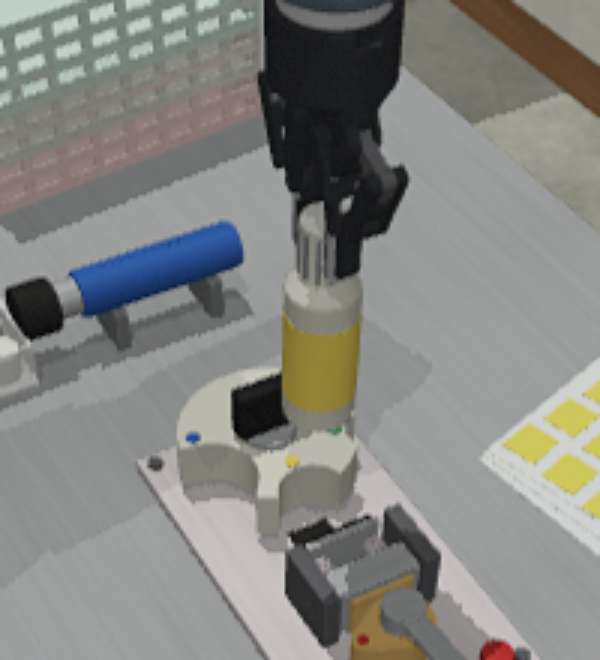

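The bottle hangs upright in the grip, 0.6 mm off the tool axis. The notch and its yellow mark are below it, at side crop (293,462). Lowering.

Request:
move_arm(increments=[{"tx":0.1,"ty":0,"tz":1.5,"rx":0,"ry":0,"rz":0,"gripper":-1},{"tx":0,"ty":0,"tz":2.5,"rx":0,"ry":0,"rz":0,"gripper":-1},{"tx":0,"ty":0,"tz":2,"rx":0,"ry":0,"rz":0,"gripper":-1},{"tx":0,"ty":0,"tz":1,"rx":0,"ry":0,"rz":0,"gripper":-1},{"tx":0,"ty":0,"tz":0,"rx":0,"ry":0,"rz":0,"gripper":-1},{"tx":0,"ty":0,"tz":0,"rx":0,"ry":0,"rz":0,"gripper":-1}], squeeze=40)

```text
clock: 14.4
eef_pos: [562.3, 94.5, 207.7]
tcp_rot: [-3.142, -0.0, -0.029]
contact_force: [0.3, 0.2, -0.6]
opening: 0.389
```

Request:
move_arm(increments=[{"tx":-0.08,"ty":0.03,"tz":1,"rx":0,"ry":0,"rz":0,"gripper":-1},{"tx":0,"ty":0,"tz":1.5,"rx":0,"ry":0,"rz":0,"gripper":-1},{"tx":0,"ty":0,"tz":1.5,"rx":0,"ry":0,"rz":0,"gripper":-1},{"tx":0,"ty":0,"tz":1,"rx":0,"ry":0,"rz":0,"gripper":-1},{"tx":0,"ty":0,"tz":0.7,"rx":0,"ry":0,"rz":0,"gripper":-1},{"tx":0,"ty":0,"tz":0.3,"rx":0,"ry":0,"rz":0,"gripper":-1},{"tx":0,"ty":0,"tz":0,"rx":0,"ry":0,"rz":0,"gripper":-1},{"tx":0,"ty":0,"tz":0,"rx":0,"ry":0,"rz":0,"gripper":-1}], squeeze=40)

```text
clock: 15.2
eef_pos: [561.5, 94.4, 147.9]
tcp_rot: [-3.141, -0.001, -0.029]
contact_force: [0.3, 1.0, -1.1]
opening: 0.384
```

No side force, and about 8 mm still to go.

Request:
move_arm(increments=[{"tx":0,"ty":0,"tz":0.3,"rx":0,"ry":0,"rz":0,"gripper":-1},{"tx":0,"ty":0,"tz":0.2,"rx":0,"ry":0,"rz":0,"gripper":-1},{"tx":0,"ty":0,"tz":0.15,"rx":0,"ry":0,"rz":0,"gripper":-1},{"tx":0,"ty":0,"tz":0.1,"rx":0,"ry":0,"rz":0,"gripper":-1},{"tx":0,"ty":0,"tz":0,"rx":0,"ry":0,"rz":0,"gripper":-1},{"tx":0,"ty":0,"tz":0,"rx":0,"ry":0,"rz":0,"gripper":-1}], squeeze=40)

```text
clock: 15.8
eef_pos: [561.3, 94.4, 140.1]
tcp_rot: [-3.141, -0.0, -0.029]
contact_force: [-0.1, 0.1, 1.5]
opening: 0.386
```

Request:
move_arm(increments=[{"tx":0,"ty":0,"tz":0.05,"rx":0,"ry":0,"rz":0,"gripper":-1},{"tx":0,"ty":0,"tz":0,"rx":0,"ry":0,"rz":0,"gripper":-1}], squeeze=40)

```text
clock: 16.0
eef_pos: [561.6, 94.4, 140.0]
tcp_rot: [-3.141, -0.001, -0.029]
contact_force: [-1.3, 0.6, 5.2]
opening: 0.383
```

Seated: the plate pushes up with about 5 N. Releasing.

Request:
move_arm(increments=[{"tx":0,"ty":0,"tz":0,"rx":0,"ry":0,"rz":0,"gripper":0},{"tx":0,"ty":0,"tz":0,"rx":0,"ry":0,"rz":0,"gripper":0.3},{"tx":0,"ty":0,"tz":0,"rx":0,"ry":0,"rz":0,"gripper":1},{"tx":0,"ty":0,"tz":0,"rx":0,"ry":0,"rz":0,"gripper":1},{"tx":0,"ty":0,"tz":0,"rx":0,"ry":0,"rz":0,"gripper":1},{"tx":0,"ty":0,"tz":-1,"rx":0,"ry":0,"rz":0,"gripper":1},{"tx":0,"ty":0,"tz":-3,"rx":0,"ry":0,"rz":0,"gripper":1},{"tx":0,"ty":0,"tz":-4,"rx":0,"ry":0,"rz":0,"gripper":1},{"tx":0,"ty":0,"tz":-3,"rx":0,"ry":0,"rz":0,"gripper":1},{"tx":0,"ty":0,"tz":-1,"rx":0,"ry":0,"rz":0,"gripper":1},{"tx":0,"ty":0,"tz":0,"rx":0,"ry":0,"rz":0,"gripper":1},{"tx":0,"ty":0,"tz":0,"rx":0,"ry":0,"rz":0,"gripper":1}], squeeze=40)

```text
clock: 17.2
eef_pos: [560.5, 94.2, 258.5]
tcp_rot: [3.141, 0.001, -0.029]
contact_force: [-0.2, 0.1, -0.3]
opening: 0.999
```

```bash
python3 - <<'E'
from h import *
T=T_tool(); K,C=cam('wrist',T); im,d=r.grab_frame('wrist'); np.savez('w6.npz',im=im,d=d,T=T); save('w6.png',im); W=cloud(d,K,C); print(T.round(3))
m=(abs(W[...,2]-172)<5)&(np.hypot(W[...,0]-561,W[...,1]-95)<40); print('cap',cv2.minEnclosingCircle(W[m][:,:2].astype('f4')),np.median(W[m][:,2]))
for q,z in (('cam_handle',92),('cam_pivot',64),('station',12),('pad',21)):
    for o in r.place_of(q,'wrist')[:2]: l=o['location'];print(q,o['confidence'],l,ray_z((l[1],l[0]),z,K,C).round(1))
hsv=cv2.cvtColor(im,cv2.COLOR_RGB2HSV)
m=((hsv[...,0]<7)|(hsv[...,0]>173))&(hsv[...,1]>120)&(hsv[...,2]>60)&(W[...,2]>110)&(W[...,2]<125)
if m.sum()>10: print('post',cv2.minEnclosingCircle(W[m][:,:2].astype('f4')),m.sum())
for c in('top','side'):
    im,d=r.grab_frame(c);K,C=cam(c);W=cloud(d,K,C);hsv=cv2.cvtColor(im,cv2.COLOR_RGB2HSV)
    m=((hsv[...,0]<7)|(hsv[...,0]>173))&(hsv[...,1]>120)&(hsv[...,2]>60)&(W[...,2]>110)&(W[...,2]<125)&(abs(W[...,0]-555)<60)&(abs(W[...,1]+120)<60)
    print(c,'post',cv2.minEnclosingCircle(W[m][:,:2].astype('f4')),m.sum())
E
```

```text
[[ 1.00000e+00 -2.90000e-02 -1.00000e-03  5.60517e+02]
 [-2.90000e-02 -1.00000e+00 -0.00000e+00  9.42140e+01]
 [-1.00000e-03  0.00000e+00 -1.00000e+00  2.58485e+02]
 [ 0.00000e+00  0.00000e+00  0.00000e+00  1.00000e+00]]
cap ((560.6293334960938, 95.85684967041016), 18.08624267578125) 170.99624026719982
cam_handle 0.75 [213.7, 559.0] [ 559.3 -120.5   92. ]
cam_pivot 0.9 [209.7, 442.7] [559.  -24.7  64. ]
pad 0.94 [204.3, 346.9] [557.4  66.5  21. ]
pad 0.53 [200.1, 410.6] [560.2  -3.4  21. ]
post ((561.2153930664062, -120.56465911865234), 10.937172889709473) 508
top post ((560.9110717773438, -120.2391586303711), 10.450764656066895) 57
side post ((558.4806518554688, -122.67365264892578), 10.73974609375) 100
```

View pics/w6.png

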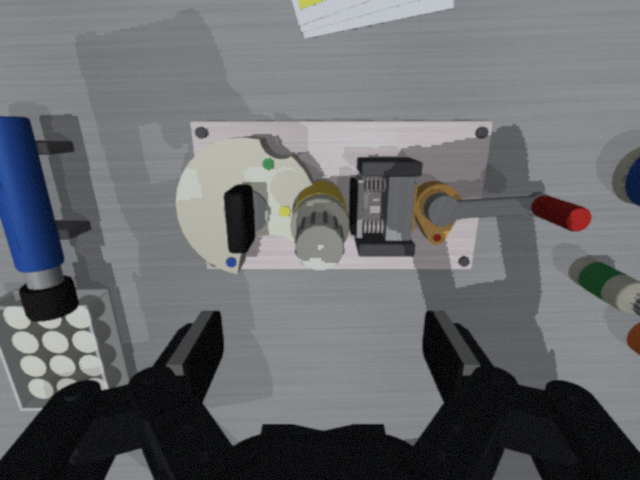

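The bottle stands upright in the notch with its cap at (560.6,95.9). The yellow mark is at (284,211) and the red post at (560,212), world (561,−120.6). I'll go to the handle with the tool's x axis along the lever.

Request:
move_arm(increments=[{"tx":0.135,"ty":4.3,"tz":0,"rx":0,"ry":0,"rz":0,"gripper":1},{"tx":0.135,"ty":4.3,"tz":0,"rx":0,"ry":0,"rz":0,"gripper":1},{"tx":0.135,"ty":4.3,"tz":0,"rx":0,"ry":0,"rz":0,"gripper":1},{"tx":0.135,"ty":4.3,"tz":0,"rx":0,"ry":0,"rz":0,"gripper":1},{"tx":0.135,"ty":4.3,"tz":0,"rx":0,"ry":0,"rz":0,"gripper":1},{"tx":0,"ty":0,"tz":0,"rx":0,"ry":0,"rz":0,"gripper":1}], squeeze=40)

```text
clock: 18.15
eef_pos: [561.5, -125.3, 259.1]
tcp_rot: [3.14, 0.0, -0.032]
contact_force: [1.1, -0.4, 0.1]
opening: 1.0
```

Request:
move_arm(increments=[{"tx":0,"ty":0,"tz":0,"rx":0,"ry":0,"rz":-8.54,"gripper":1},{"tx":0,"ty":0,"tz":0,"rx":0,"ry":0,"rz":-8.54,"gripper":1},{"tx":0,"ty":0,"tz":0,"rx":0,"ry":0,"rz":-8.54,"gripper":1},{"tx":0,"ty":0,"tz":0,"rx":0,"ry":0,"rz":-8.54,"gripper":1},{"tx":0,"ty":0,"tz":0,"rx":0,"ry":0,"rz":-8.54,"gripper":1},{"tx":0,"ty":0,"tz":0,"rx":0,"ry":0,"rz":-8.54,"gripper":1},{"tx":0,"ty":0,"tz":0,"rx":0,"ry":0,"rz":-8.54,"gripper":1},{"tx":0,"ty":0,"tz":0,"rx":0,"ry":0,"rz":-8.54,"gripper":1},{"tx":0,"ty":0,"tz":0,"rx":0,"ry":0,"rz":-8.54,"gripper":1},{"tx":0,"ty":0,"tz":0,"rx":0,"ry":0,"rz":-8.54,"gripper":1},{"tx":0,"ty":0,"tz":0,"rx":0,"ry":0,"rz":-8.54,"gripper":1},{"tx":0,"ty":0,"tz":0,"rx":0,"ry":0,"rz":0,"gripper":1}], squeeze=40)

```text
clock: 19.35
eef_pos: [561.6, -120.3, 259.1]
tcp_rot: [-3.141, -0.0, 1.613]
contact_force: [0.9, 0.1, -0.1]
opening: 1.001
```

```bash
cat > camlook.py <<'E'
from h import *
T=T_tool(); print(T[:3,3].round(1),r.sense()['tcp_rot'],r.sense()['clock']); K,C=cam('wrist',T); im,d=r.grab_frame('wrist'); np.savez('wc.npz',im=im,d=d,T=T); W=cloud(d,K,C)
hsv=cv2.cvtColor(im,cv2.COLOR_RGB2HSV)
m=((hsv[...,0]<7)|(hsv[...,0]>173))&(hsv[...,1]>120)&(hsv[...,2]>60)
for lo,hi in((110,125),(40,52)):
    k=m&(W[...,2]>lo)&(W[...,2]<hi)
    if k.sum()>10: print('red',lo,cv2.minEnclosingCircle(W[k][:,:2].astype('f4')),W[k].mean(0).round(1),k.sum())
# hub top
for o in r.place_of('cam_pivot','wrist')[:1]: l=o['location'];print('pivot',o['confidence'],l,ray_z((l[1],l[0]),64,K,C).round(1))
for o in r.place_of('cam_handle','wrist')[:1]: l=o['location'];print('handle',o['confidence'],l,ray_z((l[1],l[0]),92,K,C).round(1))
m=(abs(W[...,2]-172)<5)&(np.hypot(W[...,0]-561,W[...,1]-95)<40)
if m.sum()>30: print('cap',cv2.minEnclosingCircle(W[m][:,:2].astype('f4')),np.median(W[m][:,2]))
E
python3 camlook.py; python3 -c "
from h import *
plan((561,-120.8,74),np.radians(92.25))"
```

```text
[ 561.6 -120.3  259.1] [-3.14117407e+00 -2.83096704e-04  1.61337137e+00] 19.35
red 110 ((560.203857421875, -120.3526611328125), 10.456336975097656) [ 560.2 -119.5  116.6] 475
red 40 ((524.3383178710938, -27.3109188079834), 3.413938283920288) [524.3 -27.3  46.5] 46
pivot 0.58 [109.0, 324.8] [558.7 -25.8  64. ]
handle 0.56 [221.8, 319.7] [ 558.4 -123.2   92. ]
tool x yaw 1.607 q6 -0.25 move cm [-0.03 -0.06 18.53] rz deg -0.19 or half turn 179.81
```

Request:
move_arm(increments=[{"tx":0,"ty":-0.1,"tz":2,"rx":0,"ry":0,"rz":0,"gripper":1},{"tx":0,"ty":0,"tz":4,"rx":0,"ry":0,"rz":0,"gripper":1},{"tx":0,"ty":0,"tz":4,"rx":0,"ry":0,"rz":0,"gripper":1},{"tx":0,"ty":0,"tz":4,"rx":0,"ry":0,"rz":0,"gripper":1},{"tx":0,"ty":0,"tz":3,"rx":0,"ry":0,"rz":0,"gripper":1},{"tx":0,"ty":0,"tz":1.3,"rx":0,"ry":0,"rz":0,"gripper":1},{"tx":0,"ty":0,"tz":0,"rx":0,"ry":0,"rz":0,"gripper":1}], squeeze=20)

```text
clock: 20.2
eef_pos: [559.6, -120.5, 74.9]
tcp_rot: [-3.139, -0.001, 1.609]
contact_force: [-1.2, 0.0, 0.4]
opening: 0.999
```

Request:
move_arm(increments=[{"tx":0,"ty":0,"tz":0,"rx":0,"ry":0,"rz":0,"gripper":-1},{"tx":0,"ty":0,"tz":0,"rx":0,"ry":0,"rz":0,"gripper":-1},{"tx":0,"ty":0,"tz":0,"rx":0,"ry":0,"rz":0,"gripper":-1},{"tx":0,"ty":0,"tz":0,"rx":0,"ry":0,"rz":0,"gripper":-1},{"tx":0,"ty":0,"tz":0,"rx":0,"ry":0,"rz":0,"gripper":-1},{"tx":0,"ty":0,"tz":0,"rx":0,"ry":0,"rz":0,"gripper":-1},{"tx":0,"ty":0,"tz":0,"rx":0,"ry":0,"rz":0,"gripper":-1},{"tx":0,"ty":0,"tz":0,"rx":0,"ry":0,"rz":0,"gripper":-1}], squeeze=20)

```text
clock: 21.0
eef_pos: [561.2, -121.0, 77.3]
tcp_rot: [3.141, 0.0, 1.611]
contact_force: [-0.9, 0.1, 6.9]
opening: 0.257
```

Request:
move_arm(increments=[{"tx":0.036,"ty":-0.828,"tz":0,"rx":0,"ry":0,"rz":5,"gripper":-1},{"tx":0.036,"ty":-0.828,"tz":0,"rx":0,"ry":0,"rz":5,"gripper":-1},{"tx":0.036,"ty":-0.828,"tz":0,"rx":0,"ry":0,"rz":5,"gripper":-1},{"tx":0.036,"ty":-0.828,"tz":0,"rx":0,"ry":0,"rz":5,"gripper":-1},{"tx":0.036,"ty":-0.828,"tz":0,"rx":0,"ry":0,"rz":5,"gripper":-1},{"tx":0.036,"ty":-0.828,"tz":0,"rx":0,"ry":0,"rz":5,"gripper":-1},{"tx":0.036,"ty":-0.828,"tz":0,"rx":0,"ry":0,"rz":5,"gripper":-1},{"tx":0.036,"ty":-0.828,"tz":0,"rx":0,"ry":0,"rz":5,"gripper":-1}], squeeze=20)

```text
clock: 21.8
eef_pos: [499.5, -101.1, 77.3]
tcp_rot: [3.14, -0.001, 0.91]
contact_force: [1.5, 0.7, 5.1]
opening: 0.25
```

```bash
cat > ang.py <<'E'
from h import *
s=r.sense(); p=np.array(s['eef_pos'])[:2]-[557.3,-26.8]; print(s['clock'],'R',np.hypot(*p).round(1),'deg to go',(np.degrees(np.arctan2(p[1],p[0]))%360-178.4).round(2),'tool yaw',np.degrees(s['tcp_rot'][2]).round(2),np.round(s['contact_force'],1),s['opening'])
E
python3 ang.py
```

```text
21.8 R 94.2 deg to go 53.74 tool yaw 52.11 [1.5 0.7 5.1] 0.24985706976690794
```

Request:
move_arm(increments=[{"tx":0.036,"ty":-0.828,"tz":0,"rx":0,"ry":0,"rz":5,"gripper":-1},{"tx":0.036,"ty":-0.828,"tz":0,"rx":0,"ry":0,"rz":5,"gripper":-1},{"tx":0.036,"ty":-0.828,"tz":0,"rx":0,"ry":0,"rz":5,"gripper":-1},{"tx":0.036,"ty":-0.828,"tz":0,"rx":0,"ry":0,"rz":5,"gripper":-1},{"tx":0.036,"ty":-0.828,"tz":0,"rx":0,"ry":0,"rz":5,"gripper":-1},{"tx":0.036,"ty":-0.828,"tz":0,"rx":0,"ry":0,"rz":5,"gripper":-1},{"tx":0.036,"ty":-0.828,"tz":0,"rx":0,"ry":0,"rz":5,"gripper":-1},{"tx":0.036,"ty":-0.828,"tz":0,"rx":0,"ry":0,"rz":5,"gripper":-1},{"tx":0.036,"ty":-0.828,"tz":0,"rx":0,"ry":0,"rz":5,"gripper":-1},{"tx":0,"ty":0,"tz":0,"rx":0,"ry":0,"rz":0,"gripper":-1},{"tx":0,"ty":0,"tz":0,"rx":0,"ry":0,"rz":0,"gripper":-1}], squeeze=30)

```text
clock: 22.9
eef_pos: [463.0, -37.2, 77.2]
tcp_rot: [-3.141, -0.001, 0.127]
contact_force: [-1.9, 6.5, 9.2]
opening: 0.249
```

```bash
python3 ang.py; python3 camlook.py; python3 -c "
from h import *
save('wc1.png',np.load('wc.npz')['im'])"
```

```text
22.9 R 94.9 deg to go 7.87 tool yaw 7.28 [-1.9  6.5  9.2] 0.24916529135304827
[463.  -37.2  77.2] [-3.14080471e+00 -1.01296735e-03  1.27079389e-01] 22.9
red 110 ((463.8345031738281, -37.712318420410156), 10.94119644165039) [465.6 -37.3 116.1] 2758
red 40 ((552.9942626953125, 6.59382438659668), 3.8493428230285645) [553.    6.7  46.3] 230
pivot 0.56 [90.8, 326.0] [556.9 -27.1  64. ]
handle 0.84 [327.9, 322.1] [464.1 -37.5  92. ]
```

View pics/wc1.png

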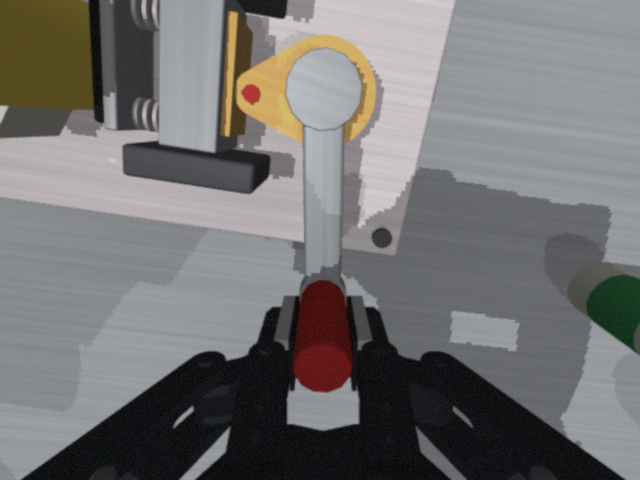

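The pad is now against the bottle. The red dot is at (251,93), about 8° short of pointing straight at the follower.

Request:
move_arm(increments=[{"tx":0.023,"ty":-0.663,"tz":0,"rx":0,"ry":0,"rz":4,"gripper":-1},{"tx":0.023,"ty":-0.663,"tz":0,"rx":0,"ry":0,"rz":4,"gripper":-1},{"tx":0,"ty":0,"tz":0,"rx":0,"ry":0,"rz":0,"gripper":-1},{"tx":0,"ty":0,"tz":0,"rx":0,"ry":0,"rz":0,"gripper":-1},{"tx":0,"ty":0,"tz":0,"rx":0,"ry":0,"rz":0,"gripper":-1}], squeeze=30)

```text
clock: 23.55
eef_pos: [462.3, -24.1, 77.2]
tcp_rot: [-3.141, -0.001, -0.012]
contact_force: [-2.4, 5.5, 10.7]
opening: 0.25
```

```bash
python3 ang.py; python3 camlook.py; python3 - <<'E'
from h import *
z=np.load('wc.npz'); save('wc2.png',z['im']); K,C=cam('wrist',z['T']); W=cloud(z['d'],K,C)
m=(abs(W[...,2]-64)<1.8)&(np.hypot(W[...,0]-557.3,W[...,1]+26.8)<22)
P=W[m][:,:2].astype('f4'); print('hub',cv2.minEnclosingCircle(P),np.median(W[m][:,2]),m.sum())
# brass/steel follower back face edge direction: follower top points
m=(abs(W[...,0]-558)<30)&(W[...,1]>-12)&(W[...,1]<40)&(W[...,2]>50)&(W[...,2]<62)
for x in range(535,582,8):
    k=m&(abs(W[...,0]-x)<2); 
    if k.any(): print(x,np.nanmin(W[k][:,1]).round(1),end='; ')
E
```

```text
23.55 R 95.0 deg to go -0.06 tool yaw -0.71 [-2.4  5.5 10.7] 0.24990653838658966
[462.3 -24.1  77.2] [-3.14069449e+00 -9.81137298e-04 -1.24762279e-02] 23.55
red 110 ((463.0128173828125, -24.60869026184082), 10.926334381103516) [465.  -24.7 116. ] 2771
red 40 ((557.547607421875, 6.85283088684082), 4.029473304748535) [557.6   6.9  46.4] 232
pivot 0.97 [92.0, 324.6] [556.4 -26.7  64. ]
handle 0.84 [331.3, 324.3] [461.9 -25.6  92. ]
hub ((553.8733520507812, -25.854103088378906), 18.80643653869629) 63.132493252897675 4652
535 15.1; 543 14.8; 551 -11.8; 559 -11.7; 567 14.1; 575 13.8;
```

```bash
python3 - <<'E'
from h import *
z=np.load('wc.npz'); K,C=cam('wrist',z['T']); W=cloud(z['d'],K,C)
m=(W[...,0]>486)&(W[...,0]<532)&(W[...,1]>-45)&(W[...,1]<-8)&(W[...,2]>45)&(W[...,2]<70)
print('lever z',np.percentile(W[m][:,2],[5,50,95]),m.sum())
c=[];
for x in range(488,532,3):
    k=m&(abs(W[...,0]-x)<1.5)
    if k.sum()>5: c.append((x,(W[k][:,1].min()+W[k][:,1].max())/2))
c=np.array(c); p=np.polyfit(c[:,0],c[:,1],1); print('lever dir deg',np.degrees(np.arctan(p[0])),'y at 557.3',np.polyval(p,557.3),np.std(c[:,1]-np.polyval(p,c[:,0])))
E=[]
m=(W[...,2]>50)&(W[...,2]<64)&(W[...,1]>5)&(W[...,1]<25)
for x in list(range(532,546))+list(range(568,584)):
    k=m&(abs(W[...,0]-x)<.7)
    if k.any(): E.append((x,W[k][:,1].min()))
E=np.array(E); print('follower edge deg',np.degrees(np.arctan(np.polyfit(E[:,0],E[:,1],1)[0])),len(E))
E
```

```text
lever z [60.7841131  61.99376012 63.03215918] 3849
lever dir deg -0.6583129953012091 y at 557.3 -25.850904377867046 0.08226880256445192
follower edge deg -2.406177481139641 30
```

View pics/wc2.png

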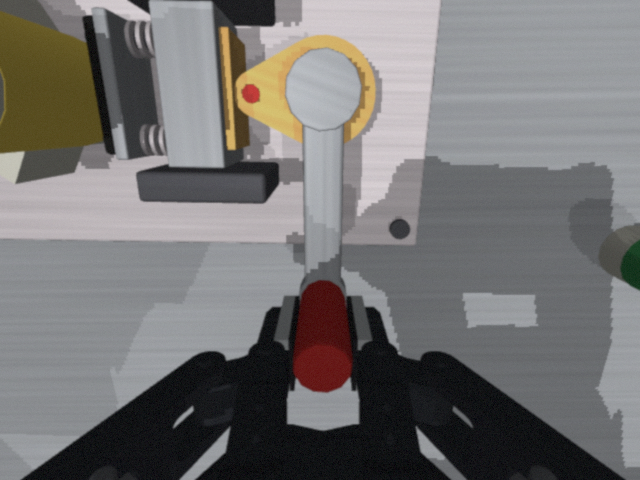

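The lever fit and the dot both put the cam about 1° short, so I'll nudge it 0.9°.

Request:
move_arm(increments=[{"tx":0,"ty":-0.15,"tz":0,"rx":0,"ry":0,"rz":0.9,"gripper":-1},{"tx":0,"ty":0,"tz":0,"rx":0,"ry":0,"rz":0,"gripper":-1},{"tx":0,"ty":0,"tz":0,"rx":0,"ry":0,"rz":0,"gripper":-1},{"tx":0,"ty":0,"tz":0,"rx":0,"ry":0,"rz":0,"gripper":0},{"tx":0,"ty":0,"tz":0,"rx":0,"ry":0,"rz":0,"gripper":1},{"tx":0,"ty":0,"tz":0,"rx":0,"ry":0,"rz":0,"gripper":1},{"tx":0,"ty":0,"tz":0,"rx":0,"ry":0,"rz":0,"gripper":1},{"tx":0,"ty":0,"tz":0,"rx":0,"ry":0,"rz":0,"gripper":1}], squeeze=30)

```text
clock: 24.5
eef_pos: [461.8, -23.3, 76.3]
tcp_rot: [3.142, 0.0, -0.028]
contact_force: [-0.1, -0.1, -0.2]
opening: 0.999
```

Request:
move_arm(increments=[{"tx":0,"ty":0,"tz":-1,"rx":0,"ry":0,"rz":0,"gripper":1},{"tx":0,"ty":0,"tz":-3,"rx":0,"ry":0,"rz":0,"gripper":1},{"tx":0,"ty":0,"tz":-4,"rx":0,"ry":0,"rz":0,"gripper":1},{"tx":0,"ty":0,"tz":-3,"rx":0,"ry":0,"rz":0,"gripper":1},{"tx":0,"ty":0,"tz":-1,"rx":0,"ry":0,"rz":0,"gripper":1},{"tx":0,"ty":0,"tz":0,"rx":0,"ry":0,"rz":0,"gripper":1},{"tx":0,"ty":0,"tz":0,"rx":0,"ry":0,"rz":0,"gripper":1}], squeeze=30)

```text
clock: 25.2
eef_pos: [461.3, -23.2, 195.7]
tcp_rot: [-3.142, 0.001, -0.028]
contact_force: [-0.1, 0.6, -0.5]
opening: 1.001
```

```bash
python3 camlook.py; python3 - <<'E'
from h import *
z=np.load('wc.npz'); save('wc3.png',z['im']); K,C=cam('wrist',z['T']); W=cloud(z['d'],K,C)
m=(W[...,0]>484)&(W[...,0]<532)&(W[...,1]>-45)&(W[...,1]<-8)&(W[...,2]>45)&(W[...,2]<70)
c=[]
for x in range(486,532,3):
    k=m&(abs(W[...,0]-x)<1.5)
    if k.sum()>5: c.append((x,(W[k][:,1].min()+W[k][:,1].max())/2))
c=np.array(c); p=np.polyfit(c[:,0],c[:,1],1); print('lever dir deg',np.degrees(np.arctan(p[0])),'y at 557.3',np.polyval(p,557.3))
hsv=cv2.cvtColor(z['im'],cv2.COLOR_RGB2HSV); m=(hsv[...,0]>20)&(hsv[...,0]<35)&(hsv[...,1]>110)&(abs(W[...,2]-62)<3)&(W[...,1]>100); print('yel mark',W[m].mean(0) if m.any() else None)
for c in('top','side'):
    im,d=r.grab_frame(c); K,C=cam(c); W=cloud(d,K,C); save(c+'9.png',cv2.resize(im[130:370,220:500],None,fx=2.5,fy=2.5) if c=='top' else im)
    m=(abs(W[...,2]-172)<5)&(np.hypot(W[...,0]-561,W[...,1]-98)<30)
    if m.any(): print(c,'cap',cv2.minEnclosingCircle(W[m][:,:2].astype('f4')))
    for q in('big_bottle','small_bottle'):
        for o in r.place_of(q,c)[:1]: l=o['location'];print(q,o['confidence'],ray_z((l[1],l[0]),0,K,C).round(1))
E
```

```text
[461.3 -23.2 195.7] [-3.14157899e+00  8.77894988e-04 -2.81007804e-02] 25.2
red 110 ((462.83782958984375, -23.9245548248291), 10.559147834777832) [464.1 -24.  116.5] 739
red 40 ((557.76318359375, 7.014043807983398), 3.714176893234253) [558.    6.9  46.2] 72
pivot 0.72 [102.6, 322.4] [557.6 -26.6  64. ]
handle 0.74 [241.4, 321.7] [460.8 -23.4  92. ]
cap ((560.263671875, 97.95378112792969), 17.995838165283203) 170.87985131228407
lever dir deg -1.405220680365921 y at 557.3 -26.07227698994535
yel mark None
top cap ((560.5848388671875, 98.30616760253906), 17.662269592285156)
big_bottle 0.89 [ 581.4 -267.9    0. ]
small_bottle 0.66 [ 464.4 -224.2    0. ]
big_bottle 0.84 [ 579.8 -265.6    0. ]
small_bottle 0.72 [ 462. -226.    0.]
```

View pics/wc3.png

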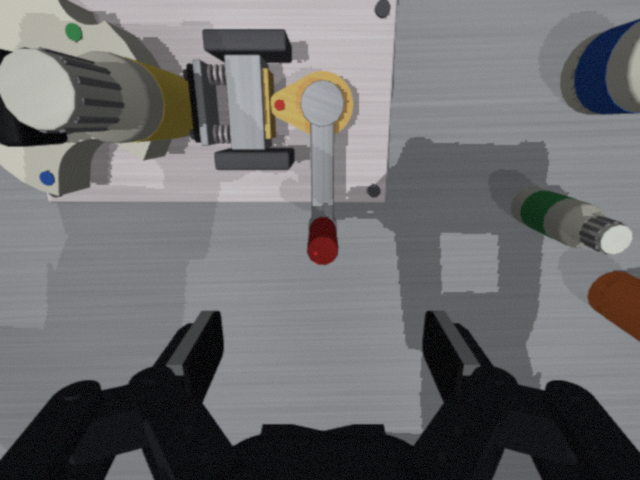

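```bash
python3 - <<'E'
from h import *
z=np.load('wc.npz');K,C=cam('wrist',z['T']);W=cloud(z['d'],K,C);hsv=cv2.cvtColor(z['im'],cv2.COLOR_RGB2HSV)
for n,lo,hi in(('grn',45,80),('blu',100,125)):
    m=(hsv[...,0]>=lo)&(hsv[...,0]<=hi)&(hsv[...,1]>110)&(abs(W[...,2]-62)<3); print(n,np.nanmedian(W[m],0).round(1))
print(r.sense()['contact_force'],r.sense()['clock']); r.sign_off()
E
```

```text
grn [607.6 143.6  62.2]
blu [508.8 189.8  62.1]
[-0.54476787 -1.07562825 -0.41216011] 25.65
the job is handed in; nothing more can be done
```

The yellow-labelled bottle is clamped upright in the yellow notch, and the job is handed in at 25.65 s on the robot's clock. The sign-off gives no verdict.

I turned the turret until the yellow notch faced the pad and stood the bottle in it about 4 mm short of home. I then swung the lever to the cam's high point, let go, and raised the gripper clear.

**Last checks**
- **Bottle:** the cap is at (560.4, 98.1) mm, within about 1 mm of the station, so the pad has pushed it home.
- **Turret:** after turning, the yellow mark lay about 0.1° off square, while the bar knob's outline suggested about 0.6°. The green and blue marks have not moved by more than 0.6 mm since, so the turret stayed put.
- **Cam:** the lever is 0.2° from the high-point direction and the red dot about 0.6°, both slightly short rather than past. Both are within measuring error.
- **Other bottles:** the big and small bottles still stand where they were.
- **Gripper:** it is open above the handle with no contact force.

**Not confirmed:** the bottle hid the yellow mark in the last wrist picture, so I could not re-measure it directly. The first three move calls were refused as invalid because not every field was filled in, and the arm did not move on them.

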